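Repack the microscope kit in reverse order

TASK

Move the four microscope items from the full rack to the empty rack in reverse order, counted from the knob end of each rack: the item beside the knob on the full rack goes into the pocket farthest from the knob on the empty rack, and so on, until the item farthest from the knob ends up beside the knob. Each must stand upright on the floor of its own pocket, let go and at rest; the grey inserts stay in the full rack.

Things in the scene. Friction and masses are not known exactly. Their poses are not given: they have to be found in the camera images.
- full_rack: fixed aluminium plate 90x298x10 mm, row of 4 square pockets 58x58 mm, 5 mm deep (floor 5 mm above the origin); black knob (24 mm wide, top at 41 mm) at one end. Origin: underside, mid-row; z up, +y along the row to the knob. Pocket centres x = 0, y = 0.096 (by the knob), 0.032, -0.032, -0.096; knob y = 0.149. Holds the items; left of the black controller, knob at its left end
- empty_rack: fixed aluminium plate 90x298x10 mm, row of 4 square pockets 58x58 mm, 5 mm deep (floor 5 mm above the origin); black knob (24 mm wide, top at 41 mm) at one end. Origin: underside, mid-row; z up, +y along the row to the knob. Pocket centres x = 0, y = 0.096 (by the knob), 0.032, -0.032, -0.096; knob y = 0.149. Empty; behind the black controller (0.20 m high, back at x = 0.58), knob at right end
- oil_bottle: small black dropper bottle, standing, 30 mm across up to a height of 46 mm, above that a cap about 20 mm across up to 77 mm; 40 g. Origin: centre of its underside, z up its axis
- objective_case: clear round case with an objective in it on a black base, standing, 72 mm high, body 40 mm across, base 44 mm across over the lowest 12 mm; 110 g. Origin: centre of its underside, z up its axis
- objective_20x: bare white-and-metal microscope objective, standing, 28 mm across at its knurl, narrower towards the top, 54 mm high; 140 g; can be gripped with the tool point 27 mm above its underside. Origin: centre of its underside, z up its axis
- filter_cube: black filter cube with round windows, 42 x 41 mm, 36 mm high, 130 g, its sides parallel to the rack's at the start. Origin: centre of its underside (within 1 mm), z up, x and y square to its sides
- insert_oil_bottle: fixed grey plastic insert 56x56x10 mm in a pocket of the full rack, with a 34 mm round recess 5 mm deep in which the dropper bottle stands at the start; it stays and so marks the pocket that the item came from. Origin: centre of its underside, 5 mm above the rack's underside (recess floor 5 mm above this origin); axes as the rack's
- insert_objective_case: fixed grey plastic insert 56x56x10 mm in a pocket of the full rack, with a 48 mm round recess 5 mm deep in which the clear case stands at the start; it stays and so marks the pocket that the item came from. Origin: centre of its underside, 5 mm above the rack's underside (recess floor 5 mm above this origin); axes as the rack's
- insert_objective_20x: fixed grey plastic insert 56x56x10 mm in a pocket of the full rack, with a 32 mm round recess 5 mm deep in which the bare objective stands at the start; it stays and so marks the pocket that the item came from. Origin: centre of its underside, 5 mm above the rack's underside (recess floor 5 mm above this origin); axes as the rack's
- insert_filter_cube: fixed grey plastic insert 56x56x10 mm in a pocket of the full rack, with a 46 x 45 mm square recess 5 mm deep in which the filter cube stands at the start; it stays and so marks the pocket that the item came from. Origin: centre of its underside, 5 mm above the rack's underside (recess floor 5 mm above this origin); axes as the rack's
Things that resemble listed ones, but are neither listed nor needed, are in the scene too. Leave any green look-alike of the filter_cube alone. Leave any blue look-alike of the objective_20x alone.

How it is judged (in metres and radians):
At the end, for the whole second after the job is handed in: Each item in the empty rack's pocket that mirrors its insert's pocket in the full rack (1st from the knob to 4th, 2nd to 3rd, ...): within 20 mm of the pocket centre along and across, underside within 2.5 mm of its floor, tilt under 0.1 rad, slower than 0.02 m/s, not touched by the fingers (((y of insert_oil_bottle in the frame of full_rack between 0.086 and 0.106 m and y of oil_bottle in the frame of empty_rack between -0.116 and -0.076 m) or (y of insert_oil_bottle in the frame of full_rack between 0.022 and 0.042 m and y of oil_bottle in the frame of empty_rack between -0.052 and -0.012 m) or (y of insert_oil_bottle in the frame of full_rack between -0.042 and -0.022 m and y of oil_bottle in the frame of empty_rack between 0.012 and 0.052 m) or (y of insert_oil_bottle in the frame of full_rack between -0.106 and -0.086 m and y of oil_bottle in the frame of empty_rack between 0.076 and 0.116 m)) and x of oil_bottle in the frame of empty_rack between -0.02 and 0.02 m and z of oil_bottle in the frame of empty_rack between 0.0025 and 0.0075 m and angle between each of oil_bottle, objective_case, objective_20x, filter_cube's own z axis and vertical below 0.1 rad and linear speed of each of oil_bottle, objective_case, objective_20x, filter_cube below 0.02 m/s and contact force between each of oil_bottle, objective_case, objective_20x, filter_cube and the fingers below 0.1 N and ((y of insert_objective_case in the frame of full_rack between 0.086 and 0.106 m and y of objective_case in the frame of empty_rack between -0.116 and -0.076 m) or (y of insert_objective_case in the frame of full_rack between 0.022 and 0.042 m and y of objective_case in the frame of empty_rack between -0.052 and -0.012 m) or (y of insert_objective_case in the frame of full_rack between -0.042 and -0.022 m and y of objective_case in the frame of empty_rack between 0.012 and 0.052 m) or (y of insert_objective_case in the frame of full_rack between -0.106 and -0.086 m and y of objective_case in the frame of empty_rack between 0.076 and 0.116 m)) and x of objective_case in the frame of empty_rack between -0.02 and 0.02 m and z of objective_case in the frame of empty_rack between 0.0025 and 0.0075 m and ((y of insert_objective_20x in the frame of full_rack between 0.086 and 0.106 m and y of objective_20x in the frame of empty_rack between -0.116 and -0.076 m) or (y of insert_objective_20x in the frame of full_rack between 0.022 and 0.042 m and y of objective_20x in the frame of empty_rack between -0.052 and -0.012 m) or (y of insert_objective_20x in the frame of full_rack between -0.042 and -0.022 m and y of objective_20x in the frame of empty_rack between 0.012 and 0.052 m) or (y of insert_objective_20x in the frame of full_rack between -0.106 and -0.086 m and y of objective_20x in the frame of empty_rack between 0.076 and 0.116 m)) and x of objective_20x in the frame of empty_rack between -0.02 and 0.02 m and z of objective_20x in the frame of empty_rack between 0.0025 and 0.0075 m and ((y of insert_filter_cube in the frame of full_rack between 0.086 and 0.106 m and y of filter_cube in the frame of empty_rack between -0.116 and -0.076 m) or (y of insert_filter_cube in the frame of full_rack between 0.022 and 0.042 m and y of filter_cube in the frame of empty_rack between -0.052 and -0.012 m) or (y of insert_filter_cube in the frame of full_rack between -0.042 and -0.022 m and y of filter_cube in the frame of empty_rack between 0.012 and 0.052 m) or (y of insert_filter_cube in the frame of full_rack between -0.106 and -0.086 m and y of filter_cube in the frame of empty_rack between 0.076 and 0.116 m)) and x of filter_cube in the frame of empty_rack between -0.02 and 0.02 m and z of filter_cube in the frame of empty_rack between 0.0025 and 0.0075 m).
It also fails if it takes over 128 s, if anything falls off the work surface, if the arm or the gripper's body presses on something with over 40 N, if the wrist force passes 120 N, or if a joint passes its speed limit or range.

ROBOT

A 6-joint arm with a two-finger parallel gripper is mounted at the origin on a cart in front of the work surface, level with it; the furniture and walls round the work are solid. World frame = base frame: x ahead of the robot, y to its left, z up, the work surface at z = 0. Lengths are in mm, angles in rad, forces in N, time in s.
With the tool pointing down it reaches from about 250 to 800 mm from the base axis. Payload 8.5 kg.
Tool frame: the origin (TCP) lies between the finger pads, 19 mm behind the fingertips; this is the grasp point; z points along the fingers, y is the line along which they close (so a half turn about z gives the same grasp; the last joint's range is limited). The gripper opens to 85 mm and grips with 20 to 120 N. Pads are 22 mm wide; open, the fingers measure 114 mm over their backs; the gripper's body (76 mm by 85 mm) begins 54 mm behind the grasp point. The pads swing forward as they close: fully open they stand 13 mm farther back than shut.
Start: joints at [1.115, 0.238, -0.013, 1.319, 0, 1.571], TCP at [231.075, 471.365, 249.976] pointing down, gripper open.
Joint ranges: [-2.66, 2.66], [-1.03, 1.9], [-1.14, 1.46], [-1.82, 2.27], [-1.45, 1.34], [-3.14, 3.14]. Speed limits (rad/s): [2.22, 2.22, 2.79, 3.14, 3.14, 3.14].

INTERFACE

Orientations are given as a unit quaternion [w, x, y, z].
In Python, from plant import * gives the robot as it stands. The module is installed in compiled form; this text tells all that it offers.
- The arm moves only by the shell command python3 -m jog 'ROWS' [FORCE]. ROWS is a JSON object whose one key "rows" holds a list of rows, each a list of 5 numbers: the shift along the tool's x, y, z in units of 25 mm (1.0 is 25 mm), then the turn about the tool's z in degrees, then the opening, from 0 (shut) to 1 (fully open). A call has 1 to 8 rows; each row shifts and turns the commanded pose from where the row before left it, along the tool's axes as they then stand; what a row does not reach is not made up. A row lasts 1/8 s, in which the tool goes at most 62.5 mm and 10.7 degrees, less where a joint would pass 70% of its speed; a pose out of reach is approached as far as the arm can. A call is refused whole if a number of a shift passes 1 or a number of a turn 10.7, either way. A call with a gripper value outside its range is refused whole. The fingers move at their own pace and stop on an object; FORCE is the grip in N (left out, the last holds). Time passes only in rows, so rows that do not move let the fingers close. It gives the time, the measured TCP pose, the force, the opening and the grip force at its end, in the units of the state.
- read_state(): the state, without advancing time (a new reading comes with each control period).
- read_camera(name): name is "scene" or "top"; returns a dict with "color" (384x512x3 uint8, blue, green, red), "vertical_fov" (degrees; the focal length in pixels is half the picture's height over the tangent of half this angle, whatever the lens; pixels are square), "cx", "cy" (the principal point, pixels), "k1" (the pictures are not rectified: a ray, as slopes to the right and down, at radius r is drawn at 1 + k1 r^2 times it, then the intrinsics apply), "world_to_cam" (4x4, takes a point from world to camera coordinates). Camera axes: x right, y down, z forward; pixel columns grow to the right and rows downward; lengths in mm; the calibration is good to about 2 mm. A picture is of the moment at which its call begins. There is no depth.
- close_job(): hands the job in; it is judged then, once.
The state is a dict: "time": time; "joint_positions": joint angles; "qd": joint speeds; "joint_efforts": joint torques, N m; "position": TCP position; "tcp_rot": TCP orientation; "wrist_force": force on the tool from outside, world axes, zero at the start; "ft_torque": the same for the moment, N m; "finger_gap": finger opening in mm; "finger_force": force on a finger pad.
Only numpy, scipy, OpenCV 4.12 (cv2) and the standard library are available. Lean on these libraries where they do the work, as an engineer would, in place of code of your own. Each camera call takes 0.05 s, during which the arm holds its last target. There are 200 camera calls.

## Working session

There is one attempt and no reset: what is moved stays moved. The work goes in short steps, Python scripts to look and compute and a shell command to move; the robot and the scene stay as the last step left them, time stands still between calls to the robot, and variables do not carry over. Pictures are saved under pics/ and viewed, at most 14 in all, crops included, and the job is handed in when it is done.

```bash
mkdir -p pics; cat > h.py <<'E'
from plant import *
import numpy as np, cv2
def snap(name,fn=None):
    c=read_camera(name)
    if fn: cv2.imwrite('pics/'+fn,c['color'])
    return c
def K(c):
    f=c['color'].shape[0]/2/np.tan(np.radians(c['vertical_fov'])/2)
    return f
def ray(c,u,v):
    f=K(c); d=np.array([(u-c['cx'])/f,(v-c['cy'])/f]); p=d.copy()
    for _ in range(30): p=d/(1+c['k1']*(p@p))
    T=np.array(c['world_to_cam']); R=T[:3,:3]
    return -R.T@T[:3,3], R.T@np.array([p[0],p[1],1])
def onz(c,u,v,z):
    o,d=ray(c,u,v); return o+d*(z-o[2])/d[2]
def proj(c,P):
    T=np.array(c['world_to_cam']); q=T[:3,:3]@np.array(P,float)+T[:3,3]; p=q[:2]/q[2]
    p=p*(1+c['k1']*(p@p)); f=K(c); return p*f+[c['cx'],c['cy']]
E
python3 - <<'E'
from h import *
for n in('scene','top'):
    c=snap(n,n+'1.png'); print(n,c['vertical_fov'],c['cx'],c['cy'],c['k1'],np.round(c['world_to_cam'],3).tolist(), ray(c,256,192)[0])
print(read_state())
E
```

```text
scene 43.935030965920824 264.74359052630416 199.86555602231596 0.06738579094352067 [[0.653, -0.758, -0.008, -202.518], [-0.587, -0.499, -0.638, 494.022], [0.479, 0.421, -0.77, 803.11], [0.0, 0.0, 0.0, 1.0]] [  37.04020168 -244.73701543  932.0882563 ]
top 55.375257073822276 259.61767716925755 192.6929810725576 -0.020270423143273944 [[0.009, -1.0, 0.002, 233.921], [-0.995, -0.009, -0.099, 592.496], [0.099, -0.001, -0.995, 837.066], [0.0, 0.0, 0.0, 1.0]] [504.52264654 240.42211699 891.12556103]
{'time': 0.1, 'joint_positions': array([ 1.11500948e+00,  2.38714812e-01, -1.41728111e-02,  1.31918782e+00,
        2.28823200e-05,  1.57080322e+00]), 'qd': array([-0.00030355, -0.00058437,  0.0017306 ,  0.00013978,  0.00010851,
        0.00016019]), 'joint_efforts': array([-1.39985641e-03, -5.39723289e+01,  3.46996915e+01,  1.35263469e-02,
       -1.26051764e-04,  9.27181105e-06]), 'position': array([230.9302629 , 471.09710697, 249.44391214]), 'tcp_rot': array([-1.55635809e-04,  2.25929234e-01,  9.74143507e-01, -6.20437053e-04]), 'wrist_force': array([ 0.34498349,  0.39001487, -0.0638871 ]), 'ft_torque': array([ 0.04158466,  0.00237266, -0.00873227]), 'finger_force': 0.0, 'finger_gap': 85.58830530725389}
```

View pics/scene1.png

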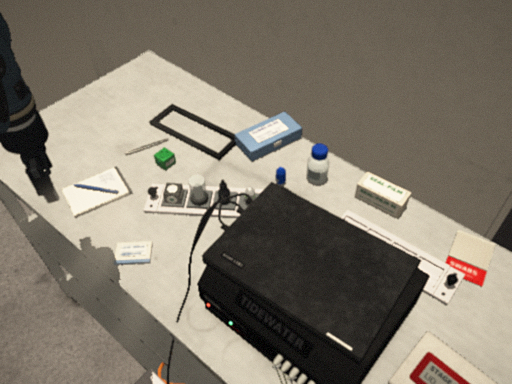

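View pics/top1.png

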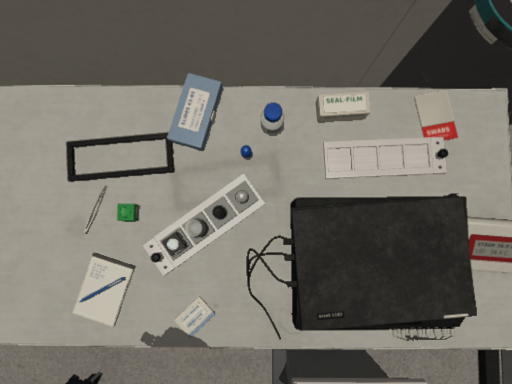

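The top view shows the full rack with its knob at (157,257) and items at about (174,244), (197,228), (220,212) and (242,196). The empty rack spans (325,160) to (445,153) with its knob at (443,153). I'll enlarge both racks and compute positions.

```bash
python3 - <<'E'
from h import *
t=cv2.imread('pics/top1.png'); s=cv2.imread('pics/scene1.png')
a=cv2.resize(t[165:285,135:275],None,fx=4,fy=4,interpolation=cv2.INTER_CUBIC)
cv2.imwrite('pics/a.png',a)
b=cv2.resize(s[165:225,135:275],None,fx=5,fy=5,interpolation=cv2.INTER_CUBIC)
e=cv2.resize(t[125:190,315:455],None,fx=5,fy=5,interpolation=cv2.INTER_CUBIC)
cv2.imwrite('pics/b.png',np.vstack([b[:270],e]))
c=snap('top')
hsv=cv2.cvtColor(t,cv2.COLOR_BGR2HSV)
m=((hsv[...,2]>205)).astype(np.uint8)*255
for nm,(x0,y0,x1,y1) in dict(full=(138,168,275,282),empty=(318,128,452,186)).items():
    r=np.zeros_like(m); r[y0:y1,x0:x1]=m[y0:y1,x0:x1]
    cs,_=cv2.findContours(r,cv2.RETR_EXTERNAL,cv2.CHAIN_APPROX_NONE)
    pts=np.vstack([k for k in cs if cv2.contourArea(k)>60])
    W=np.array([onz(c,*p[0],10)[:2] for p in pts],np.float32)
    print(nm,cv2.minAreaRect(W),cv2.minAreaRect(pts))
for u,v,z in[(157,257,41),(443,153,41)]: print(onz(c,u,v,z))
E
```

```text
Traceback (most recent call last):
ValueError: need at least one array to concatenate
```

View pics/a.png

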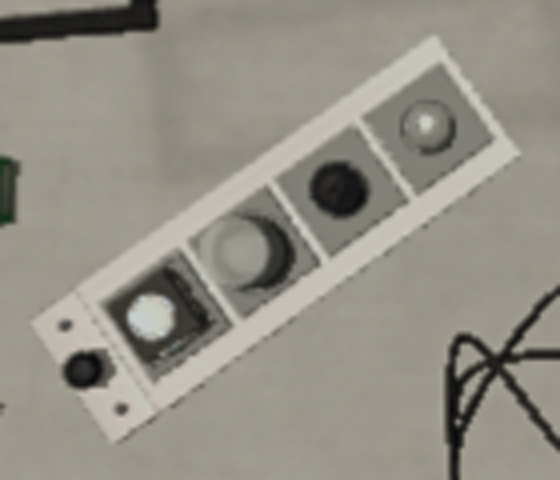

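View pics/b.png

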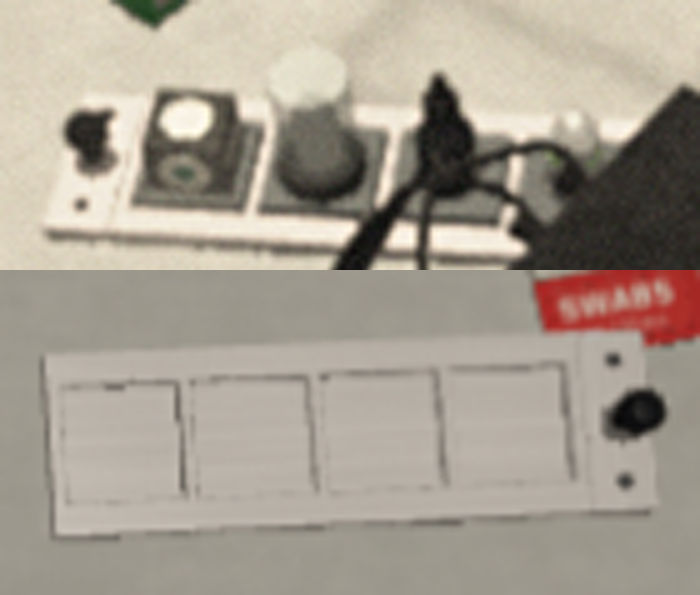

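The order from the knob is cube, case, bottle, objective. I'll fit a rigid rack frame to the rack corners, in the rack's own coordinates, and measure the items separately.

```bash
python3 - <<'E'
from h import *
c=snap('top'); s=snap('scene')
fa=lambda x,y:((x+.5)/4-.5+135,(y+.5)/4-.5+165)
fe=lambda x,y:((x+.5)/5-.5+315,(y-270+.5)/5-.5+125)
for nm,f,pl,pk,k in[('full',fa,[(436,35),(520,153),(115,443),(30,322)],[(441,62),(492,137),(152,382),(103,305)],(83,369)),
  ('empty',fe,[(640,333),(657,511),(55,538),(42,355)],[(566,364),(578,480),(68,503),(62,388)],(640,411))]:
    W=np.array([onz(c,*f(*p),10)[:2] for p in pl]); Q=np.array([onz(c,*f(*p),15 if nm=='full' else 10)[:2] for p in pk])
    kk=onz(c,*f(*k),41)[:2]
    print(nm,np.round(W).tolist(),[round(float(np.linalg.norm(W[i]-W[i-1])),1) for i in range(4)])
    print(' pockets',[round(float(np.linalg.norm(Q[i]-Q[i-1])),1) for i in range(4)],'centre',Q.mean(0).round(1),'plate c',W.mean(0).round(1),'knob',kk.round(1))
    # axis
    if nm=='full': ax=(W[2]+W[3]-W[0]-W[1])
    else: ax=(W[0]+W[1]-W[2]-W[3])
    ax/=np.linalg.norm(ax); print(' axis',ax.round(4),np.degrees(np.arctan2(ax[1],ax[0])).round(2),'off pocket->plate along',((W.mean(0)-Q.mean(0))@ax).round(1),'knob along',((kk-Q.mean(0))@ax).round(1),'across',((kk-Q.mean(0))@[-ax[1],ax[0]]).round(1))
    if nm=='full':
        for n,p,z in[('cube',(151,316),46),('case',(238,250),82),('bottle',(338,188),85),('obj',(425,126),64)]:
            w=onz(c,*f(*p),z)[:2]; d=w-Q.mean(0); print(n,w.round(1),'along',(d@ax).round(1),'across',(d@[-ax[1],ax[0]]).round(1))
E
```

```text
full [[639.0, 279.0], [568.0, 227.0], [393.0, 466.0], [464.0, 519.0]] [297.6, 88.2, 295.7, 88.4]
 pockets [247.8, 54.9, 248.1, 54.3] centre [525.6 359.3] plate c [515.9 372.6] knob [438.7 477.6]
 axis [-0.5899  0.8075] 126.15 off pocket->plate along 16.5 knob along 146.8 across 0.4
cube [469.5 438.2] along 96.9 across -1.2
case [507.5 383. ] along 29.8 across 0.7
bottle [542.  328.2] along -34.7 across 5.1
obj [578.6 281.9] along -93.8 across 2.9
empty [[734.0, -212.0], [645.0, -217.0], [629.0, 79.0], [720.0, 85.0]] [297.1, 89.1, 296.3, 90.9]
 pockets [249.9, 58.0, 251.2, 57.1] centre [682.1 -51.2] plate c [682.2 -66.2] knob [ 688.4 -194.5]
 axis [ 0.0519 -0.9986] -87.02 off pocket->plate along 15.0 knob along 143.4 across -1.2
```

Sizes check out: the plates measure 298x90 within 2 mm and the pocket rows about 250. Next I'll check clearance to the controller and cables, and work out the shifts to the cube.

```bash
cat >> h.py <<'E'
from scipy.spatial.transform import Rotation as Ro
FC=np.array([525.6,359.3]); FA=np.array([-.5899,.8075]); FH=36.15
EC=np.array([682.1,-51.2]); EA=np.array([.0519,-.9986]); EH=2.98
def F(y): return FC+FA*y
def E(y): return EC+EA*y
def go(xy,z,h):
    s=read_state(); w,x,y,q=s['tcp_rot']; R=Ro.from_quat([x,y,q,w]).as_matrix()
    hd=np.degrees(np.arctan2(R[1,1],R[0,1])); turn=(hd-h+180)%360-180
    d=np.append(np.array(xy),z)-s['position']
    yh=np.array([np.cos(np.radians(h)),np.sin(np.radians(h)),0]); xh=np.array([-yh[1],yh[0],0])
    print('t',round(s['time'],2),'pos',s['position'].round(1),'turn',round(turn,2),'then units x %.2f y %.2f z %.2f'%(d@xh/25,d@yh/25,-d[2]/25),'| gap %.1f ff %.1f'%(s['finger_gap'],s['finger_force']),'F',s['wrist_force'].round(1),'tilt z',R[:,2].round(3),'q',s['joint_positions'].round(2))
E
python3 - <<'E'
from h import *
c=snap('top')
for p in[(292,200),(466,196),(474,315),(300,328)]: print('ctrl',onz(c,*p,200).round())
for z in(0,50,100,150): print('cable',z,onz(c,249,257,z).round(),onz(c,270,240,z).round())
for y in(96,32,-32,-96): print(F(y).round(),E(-y).round())
go(F(96),120,FH)
E
```

```text
ctrl [560. 178. 200.]
ctrl [ 571. -155.  200.]
ctrl [ 349. -160.  200.]
ctrl [324. 163. 200.]
cable 0 [437. 263.   0.] [479. 213.   0.]
cable 50 [441. 262.  50.] [480. 215.  50.]
cable 100 [445. 261. 100.] [481. 216. 100.]
cable 150 [449. 260. 150.] [483. 218. 150.]
[469. 437.] [677.  45.]
[507. 385.] [680. -19.]
[544. 333.] [684. -83.]
[582. 282.] [ 687. -147.]
t 0.3 pos [231.  471.3 249.8] turn 27.74 then units x -6.73 y 6.87 z 5.19 | gap 85.3 ff 0.0 F [ 0.3 -0.9 -0.6] tilt z [-0. -0. -1.] q [ 1.12  0.24 -0.01  1.32  0.    1.57]
```

```bash
python3 -m jog '{"rows":[[0,0,0.8,9.25,1],[0,0,0.8,9.25,1],[0,0,0.8,9.25,1],[-1,1,0,0,1],[-1,1,0,0,1],[-1,1,0,0,1],[-1,1,0,0,1],[-1,1,0,0,1]]}' 40 && python3 -m jog '{"rows":[[-0.9,0.95,0.9,0,1],[-0.85,0.95,0.9,0,1],[0,0,0,0,1]]}' && python3 - <<'E'
from h import *
go(F(96),37,FH)
snap('scene','s2.png');snap('top','t2.png')
E
```

```text
time: 1.3
position: [406.9, 443.8, 189.9]
tcp_rot: [-0.0, 0.453, 0.892, -0.0]
wrist_force: [-1.0, 0.6, 0.0]
finger_gap: 85.7
finger_force: 0.0
time: 1.68
position: [470.9, 435.5, 142.5]
tcp_rot: [-0.0, 0.454, 0.891, -0.002]
wrist_force: [-0.7, -0.4, -0.1]
finger_gap: 85.7
finger_force: 0.0
t 1.68 pos [470.9 435.5 142.5] turn -0.14 then units x 0.09 y -0.03 z 4.22 | gap 85.7 ff 0.0 F [-0.7 -0.4 -0.1] tilt z [-0.002 -0.002 -1.   ] q [ 0.75  0.49  0.09  1.17 -0.    1.69]
```

```bash
python3 -m jog '{"rows":[[0.1,0,1,0,1],[0,0,1,0,1],[0,0,1,0,1],[0,0,0.7,0,1],[0,0,0.5,0,1],[0,0,0,0,1]]}' 40 && python3 -m jog '{"rows":[[0,0,0,0,0],[0,0,0,0,0],[0,0,0,0,0],[0,0,0,0,0],[0,0,0,0,0]]}' 40 && python3 - <<'E'
from h import *
go(F(96),37,FH)
E
```

```text
time: 2.52
position: [467.7, 438.9, 39.9]
tcp_rot: [-0.0, 0.453, 0.892, -0.0]
wrist_force: [0.2, 0.1, 0.4]
finger_gap: 85.5
finger_force: 0.0
time: 3.15
position: [468.8, 439.1, 40.9]
tcp_rot: [0.0, 0.453, 0.892, 0.001]
wrist_force: [-0.3, -0.9, 6.0]
finger_gap: 39.3
finger_force: 41.5
t 3.15 pos [468.8 439.1  40.9] turn -0.02 then units x -0.08 y -0.05 z 0.15 | gap 39.3 ff 41.5 F [-0.3 -0.9  6. ] tilt z [ 0.001  0.001 -1.   ] q [ 0.75  0.56 -0.06  0.95  0.    1.69]
```

```bash
python3 -m jog '{"rows":[[0,0,-0.3,0,0],[0,0,-0.6,0,0],[0,0,-1,0,0],[0,0,-1,0,0],[0,0,-1,0,0],[0,0,-1,0,0],[0,0,-1,0,0],[0,0,-1,0,0]]}' 40 && python3 - <<'E'
from h import *
go(E(-96),290,EH)
snap('scene','s3.png')
E
```

```text
time: 4.15
position: [468.4, 438.7, 214.4]
tcp_rot: [0.0, 0.453, 0.892, 0.0]
wrist_force: [-0.6, 0.5, -0.8]
finger_gap: 39.2
finger_force: 40.7
t 4.15 pos [468.4 438.7 214.4] turn 33.15 then units x -16.17 y 7.52 z -3.03 | gap 39.2 ff 40.7 F [-0.6  0.5 -0.8] tilt z [ 0.001  0.    -1.   ] q [ 0.75  0.45  0.22  1.33 -0.    1.69]
```

View pics/s3.png

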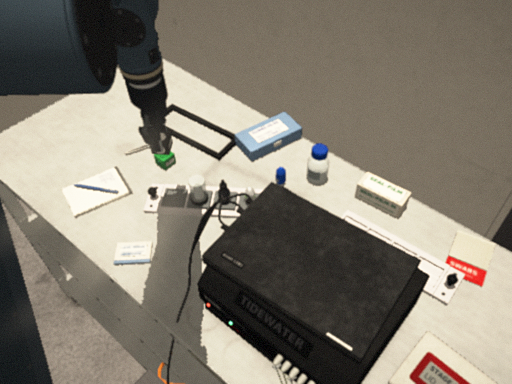

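The cube is lifted: its insert at (174,198) is empty and the pad force is holding. Now moving over to the empty rack.

```bash
python3 -m jog '{"rows":[[0,0,-0.8,8.3,0],[0,0,-0.8,8.3,0],[0,0,-0.8,8.3,0],[0,0,-0.8,8.3,0],[-1,0.5,0,0,0],[-1,0.5,0,0,0],[-1,0.5,0,0,0],[-1,0.5,0,0,0]]}' && python3 -m jog '{"rows":[[-1,0.5,0,0,0],[-1,0.5,0,0,0],[-1,0.5,0,0,0],[-1,0.5,0,0,0],[-1,0.5,0,0,0],[-1,0.5,0,0,0],[-1,0.5,0,0,0],[-1,0.5,0,0,0]]}' && python3 -m jog '{"rows":[[-1,0.5,0,0,0],[-1,0.5,0,0,0],[-1,0.5,0,0,0],[-1,0.5,0,0,0],[0,0,0,0,0]]}' && python3 - <<'E'
from h import *
go(E(-96),150,EH)
E
```

```text
time: 5.2
position: [523.7, 340.6, 292.7]
tcp_rot: [0.0, 0.689, 0.725, 0.0]
wrist_force: [0.8, 0.3, -0.9]
finger_gap: 39.1
finger_force: 40.8
time: 6.2
position: [633.8, 146.0, 292.6]
tcp_rot: [0.0, 0.689, 0.725, -0.0]
wrist_force: [-0.4, 0.7, -0.3]
finger_gap: 39.5
finger_force: 40.8
time: 6.82
position: [689.2, 47.8, 292.0]
tcp_rot: [-0.0, 0.69, 0.724, -0.0]
wrist_force: [0.2, 0.1, -1.2]
finger_gap: 39.6
finger_force: 40.7
t 6.83 pos [689.2  47.8 292. ] turn -0.18 then units x -0.10 y -0.49 z 5.68 | gap 39.6 ff 40.7 F [ 0.2  0.1 -1.2] tilt z [-0. -0. -1.] q [ 0.07  0.54  0.56  1.59 -0.    1.59]
```

```bash
python3 -m jog '{"rows":[[-0.1,-0.5,0.8,0,0],[0,0,1,0,0],[0,0,1,0,0],[0,0,1,0,0],[0,0,1,0,0],[0,0,1,0,0],[0,0,1,0,0],[0,0,1,0,0]]}' && python3 -m jog '{"rows":[[0,0,1,0,0],[0,0,0,0,0]]}' && python3 - <<'E'
from h import *
go(E(-96),36,EH)
s=snap('scene','s4.png')
c=snap('top')
a=s['color'][100:340,280:500]; b=c['color'][100:290,280:480]
cv2.imwrite('pics/s4.png',np.hstack([cv2.resize(a,(400,440)),cv2.resize(b,(400,440))]))
E
```

```text
time: 7.82
position: [675.8, 47.3, 97.0]
tcp_rot: [-0.0, 0.689, 0.725, 0.0]
wrist_force: [-0.3, 0.2, -1.1]
finger_gap: 39.2
finger_force: 40.8
time: 8.07
position: [674.5, 47.0, 70.8]
tcp_rot: [-0.001, 0.689, 0.725, -0.001]
wrist_force: [0.2, 0.8, -1.1]
finger_gap: 39.2
finger_force: 40.7
t 8.07 pos [674.5  47.   70.8] turn -0.01 then units x -0.10 y 0.10 z 1.39 | gap 39.2 ff 40.7 F [ 0.2  0.8 -1.1] tilt z [-0.004 -0.    -1.   ] q [0.07 0.59 0.08 1.06 0.   1.59]
```

View pics/s4.png

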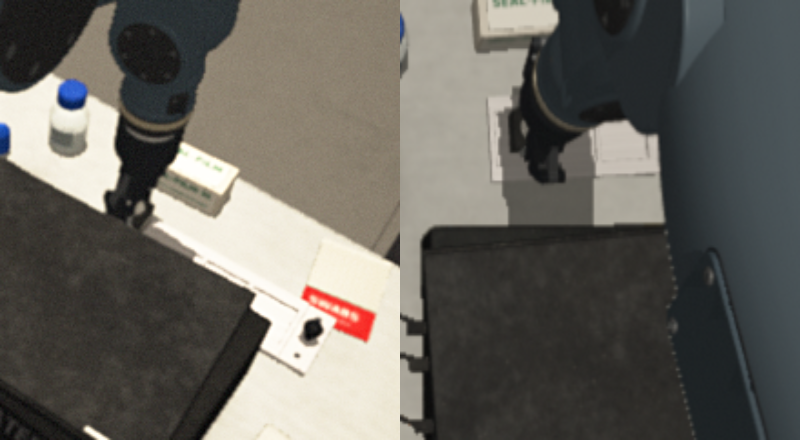

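The arm clears the controller and the gripper is over the left end pocket of the empty rack. Lowering.

```bash
python3 -m jog '{"rows":[[-0.1,0.1,0.8,0,0],[0,0,0.4,0,0],[0,0,0.1,0,0],[0,0,0,0,0]]}' && python3 - <<'E'
from h import *
go(E(-96),36,EH)
E
```

```text
time: 8.68
position: [679.1, 44.2, 40.6]
tcp_rot: [0.0, 0.689, 0.725, 0.0]
wrist_force: [0.6, -0.2, -0.8]
finger_gap: 39.4
finger_force: 40.8
t 8.68 pos [679.1  44.2  40.6] turn -0.04 then units x 0.02 y -0.08 z 0.18 | gap 39.4 ff 40.8 F [ 0.6 -0.2 -0.8] tilt z [ 0. -0. -1.] q [ 0.06  0.62  0.05  1.   -0.    1.58]
```

```bash
python3 -m jog '{"rows":[[0,0,0.08,0,0],[0,0,0,0,0],[0,0,0.08,0,0],[0,0,0,0,0]]}'; python3 -m jog '{"rows":[[0,0,0.08,0,0],[0,0,0,0,0]]}'
```

```text
time: 9.18
position: [678.9, 44.1, 35.9]
tcp_rot: [0.0, 0.689, 0.725, -0.0]
wrist_force: [-1.1, -0.0, -1.1]
finger_gap: 39.2
finger_force: 40.8
time: 9.43
position: [678.9, 44.1, 35.8]
tcp_rot: [0.0, 0.689, 0.725, 0.0]
wrist_force: [-5.3, -0.4, 13.3]
finger_gap: 39.1
finger_force: 42.6
```

Contact is at 35.8, as predicted from the grip height plus the pocket floor. Releasing and heading back for the case.

```bash
python3 -m jog '{"rows":[[0,0,-0.04,0,0.7],[0,0,0,0,0.9],[0,0,0,0,1],[0,0,0,0,1],[0,0,-0.8,0,1],[0,0,-1,0,1],[0,0,-1,0,1],[0,0,-1,0,1]]}' && python3 -m jog '{"rows":[[0,0,-1,0,1],[0,0,-1,0,1],[0,0,-1,0,1],[0,0,-1,0,1],[0,0,-1,0,1],[0,0,-1,0,1],[0,0,-1,0,1],[0,0,0,0,1]]}' && python3 - <<'E'
from h import *
go(F(32),120,FH)
E
```

```text
time: 10.42
position: [678.8, 44.1, 130.6]
tcp_rot: [-0.0, 0.689, 0.725, -0.0]
wrist_force: [-0.1, 0.3, -0.4]
finger_gap: 85.5
finger_force: 0.0
time: 11.42
position: [679.6, 44.1, 306.8]
tcp_rot: [0.001, 0.689, 0.725, 0.001]
wrist_force: [-0.0, -0.4, -0.2]
finger_gap: 85.3
finger_force: 0.0
t 11.43 pos [679.6  44.1 306.8] turn -33.22 then units x 15.09 y 2.46 z 7.47 | gap 85.3 ff 0.0 F [-0.  -0.4 -0.2] tilt z [ 0.003  0.    -1.   ] q [ 0.06  0.52  0.56  1.61 -0.    1.58]
```

```bash
python3 -m jog '{"rows":[[0,0,0,-8.3,1],[0,0,0,-8.3,1],[0,0,0,-8.3,1],[0,0,0,-8.3,1],[1,0.2,0,0,1],[1,0.2,0,0,1],[1,0.2,0,0,1],[1,0.2,0,0,1]]}' && python3 -m jog '{"rows":[[1,0.2,0,0,1],[1,0.2,0,0,1],[1,0.2,0,0,1],[1,0.2,0,0,1],[1,0.2,0,0,1],[1,0.2,0.3,0,1],[1,0.2,0.8,0,1],[1,0.2,1,0,1]]}' && python3 -m jog '{"rows":[[1,0,1,0,1],[1,0,1,0,1],[1,0,1,0,1],[0,0,1,0,1],[0,0,0.5,0,1],[0,0,0,0,1]]}' && python3 - <<'E'
from h import *
go(F(32),55,FH)
c=snap('top','t5.png')
a=c['color']
cv2.imwrite('pics/t5.png',np.hstack([cv2.resize(a[150:290,120:280],(400,350)),cv2.resize(a[100:240,300:460],(400,350))]))
E
```

```text
time: 12.42
position: [635.0, 138.8, 305.1]
tcp_rot: [0.0, 0.453, 0.892, 0.0]
wrist_force: [0.2, -0.2, 0.3]
finger_gap: 85.7
finger_force: 0.0
time: 13.42
position: [549.1, 323.8, 252.5]
tcp_rot: [0.0, 0.453, 0.892, 0.001]
wrist_force: [0.4, -0.2, -0.4]
finger_gap: 85.2
finger_force: 0.0
time: 14.18
position: [505.4, 382.4, 139.5]
tcp_rot: [-0.0, 0.453, 0.892, -0.001]
wrist_force: [0.1, 0.7, 0.2]
finger_gap: 85.2
finger_force: 0.0
t 14.18 pos [505.4 382.4 139.5] turn -0.01 then units x 0.06 y 0.11 z 3.38 | gap 85.2 ff 0.0 F [0.1 0.7 0.2] tilt z [-0.001 -0.001 -1.   ] q [ 0.65  0.48  0.06  1.16 -0.    1.59]
```

View pics/t5.png

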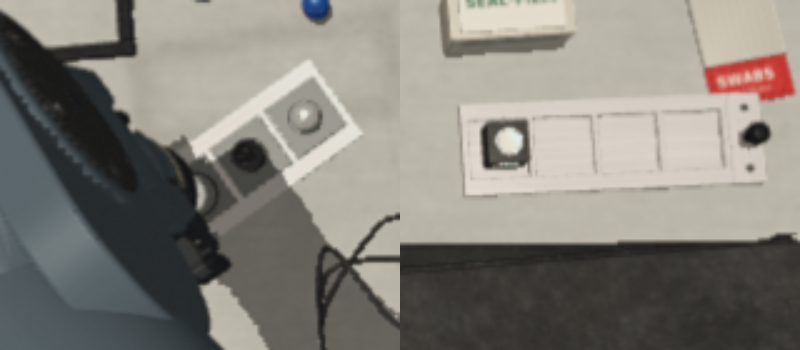

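The cube sits square in the pocket farthest from the knob, at (505,142) in the right half. Now gripping the case.

```bash
python3 -m jog '{"rows":[[0.05,0.1,1,0,1],[0,0,1,0,1],[0,0,0.8,0,1],[0,0,0.5,0,1],[0,0,0,0,1],[0,0,0,0,0],[0,0,0,0,0],[0,0,0,0,0]]}' 40 && python3 -m jog '{"rows":[[0,0,0,0,0],[0,0,0,0,0]]}' && python3 - <<'E'
from h import *
go(F(32),55,FH)
E
```

```text
time: 15.22
position: [507.8, 385.1, 58.3]
tcp_rot: [0.0, 0.453, 0.892, 0.0]
wrist_force: [-0.7, 0.3, 4.3]
finger_gap: 38.7
finger_force: 39.6
time: 15.48
position: [507.8, 385.0, 58.3]
tcp_rot: [0.0, 0.453, 0.892, 0.0]
wrist_force: [-0.5, 0.1, 6.5]
finger_gap: 38.8
finger_force: 39.6
t 15.47 pos [507.8 385.   58.3] turn -0.02 then units x 0.03 y -0.03 z 0.13 | gap 38.8 ff 39.6 F [-0.5  0.1  6.5] tilt z [ 0.001  0.001 -1.   ] q [ 0.65  0.54 -0.05  0.98 -0.    1.59]
```

```bash
python3 -m jog '{"rows":[[0,0,-0.3,0,0],[0,0,-0.7,0,0],[0,0,-1,0,0],[0,0,-1,0,0],[0,0,-1,8.3,0],[0,0,-1,8.3,0],[0,0,-1,8.3,0],[0,0,-1,8.3,0]]}' && python3 -m jog '{"rows":[[0,0,-1,0,0],[0,0,-1,0,0],[0,0,-1,0,0],[0,0,0,0,0]]}' && python3 - <<'E'
from h import *
go(E(-32),120,EH)
E
```

```text
time: 16.48
position: [507.3, 384.6, 233.5]
tcp_rot: [-0.0, 0.691, 0.723, -0.0]
wrist_force: [0.5, 0.8, -1.5]
finger_gap: 38.8
finger_force: 40.3
time: 16.98
position: [508.0, 385.2, 309.3]
tcp_rot: [0.0, 0.689, 0.725, 0.002]
wrist_force: [0.5, 0.4, -2.2]
finger_gap: 38.7
finger_force: 40.4
t 16.98 pos [508.  385.2 309.3] turn -0.05 then units x -16.51 y 6.05 z 7.57 | gap 38.7 ff 40.4 F [ 0.5  0.4 -2.2] tilt z [ 0.003  0.002 -1.   ] q [ 0.65  0.43  0.42  1.56 -0.    2.17]
```

```bash
python3 -m jog '{"rows":[[-1,0.75,0,0,0],[-1,0.75,0,0,0],[-1,0.75,0,0,0],[-1,0.75,0,0,0],[-1,0.75,0,0,0],[-1,0.75,0,0,0],[-1,0.75,0,0,0],[-1,0.75,0,0,0]]}' && python3 -m jog '{"rows":[[-1,0,0,0,0],[-1,0,0,0,0],[-1,0,0,0,0],[-1,0,0,0,0],[-1,0,0,0,0],[-1,0,0,0,0],[-1,0,0,0,0],[-1,0,0,0,0]]}' && python3 -m jog '{"rows":[[-0.5,0,0.5,0,0],[0,0,1,0,0],[0,0,1,0,0],[0,0,1,0,0],[0,0,1,0,0],[0,0,1,0,0],[0,0,1,0,0],[0,0,1,0,0]]}' && python3 - <<'E'
from h import *
go(E(-32),53.3,EH)
E
```

```text
time: 17.98
position: [667.8, 191.8, 305.9]
tcp_rot: [-0.0, 0.689, 0.725, -0.001]
wrist_force: [0.8, 0.7, -1.1]
finger_gap: 38.8
finger_force: 40.5
time: 18.98
position: [677.9, -8.7, 307.5]
tcp_rot: [0.0, 0.689, 0.725, -0.0]
wrist_force: [0.3, 0.1, -1.1]
finger_gap: 38.7
finger_force: 40.6
time: 19.98
position: [677.9, -19.4, 118.3]
tcp_rot: [-0.0, 0.689, 0.725, -0.0]
wrist_force: [-0.2, -0.4, -0.9]
finger_gap: 38.7
finger_force: 40.6
t 19.98 pos [677.9 -19.4 118.3] turn -0.02 then units x 0.00 y 0.10 z 2.60 | gap 38.7 ff 40.6 F [-0.2 -0.4 -0.9] tilt z [-0.001  0.    -1.   ] q [-0.03  0.56  0.15  1.16  0.    1.49]
```

```bash
python3 -m jog '{"rows":[[0,0.1,1,0,0],[0,0,0.8,0,0],[0,0,0.5,0,0],[0,0,0,0,0]]}'; python3 -m jog '{"rows":[[0,0,0.08,0,0],[0,0,0,0,0]]}'
```

```text
time: 20.48
position: [680.2, -19.3, 61.3]
tcp_rot: [-0.001, 0.689, 0.725, -0.001]
wrist_force: [-0.5, -0.9, -1.8]
finger_gap: 38.5
finger_force: 40.6
time: 20.72
position: [681.3, -19.4, 61.2]
tcp_rot: [0.0, 0.689, 0.725, 0.0]
wrist_force: [-1.9, -0.4, -0.7]
finger_gap: 39.0
finger_force: 40.6
```

```bash
python3 -m jog '{"rows":[[0,0,0.2,0,0],[0,0,0,0,0]]}'; python3 -m jog '{"rows":[[0,0,0.08,0,0],[0,0,0,0,0]]}'; python3 -m jog '{"rows":[[0,0,0.06,0,0],[0,0,0,0,0]]}'
```

```text
time: 20.98
position: [680.7, -19.3, 55.2]
tcp_rot: [-0.0, 0.689, 0.725, -0.0]
wrist_force: [-0.6, -0.2, -1.3]
finger_gap: 38.6
finger_force: 40.6
time: 21.22
position: [680.9, -19.4, 53.4]
tcp_rot: [0.0, 0.689, 0.725, -0.0]
wrist_force: [-0.8, -0.5, -2.0]
finger_gap: 38.8
finger_force: 40.7
time: 21.48
position: [681.0, -19.4, 53.3]
tcp_rot: [0.0, 0.689, 0.725, 0.0]
wrist_force: [-3.6, -0.3, 8.7]
finger_gap: 38.7
finger_force: 41.5
```

The case is in contact at the expected height. Releasing and returning for the bottle.

```bash
python3 -m jog '{"rows":[[0,0,-0.04,0,0.7],[0,0,0,0,0.9],[0,0,0,0,1],[0,0,0,0,1],[0,0,-0.8,0,1],[0,0,-1,0,1],[0,0,-1,0,1],[0,0,-1,0,1]]}' && python3 -m jog '{"rows":[[0,0,-1,0,1],[0,0,-1,0,1],[0,0,-1,-8.3,1],[0,0,-1,-8.3,1],[0,0,-1,-8.3,1],[0,0,-1,-8.3,1],[0,0,-0.2,0,1],[0,0,0,0,1]]}' && python3 - <<'E'
from h import *
go(F(-32),120,FH)
E
```

```text
time: 22.48
position: [680.9, -19.4, 148.7]
tcp_rot: [-0.0, 0.689, 0.725, -0.0]
wrist_force: [0.9, -0.9, 0.1]
finger_gap: 85.5
finger_force: 0.0
time: 23.48
position: [681.0, -19.3, 302.4]
tcp_rot: [-0.0, 0.454, 0.891, -0.0]
wrist_force: [0.3, 0.2, -0.4]
finger_gap: 85.5
finger_force: 0.0
t 23.48 pos [681.  -19.3 302.4] turn -0.19 then units x 14.62 y 3.92 z 7.30 | gap 85.5 ff 0.0 F [ 0.3  0.2 -0.4] tilt z [-0. -0. -1.] q [-0.03  0.52  0.56  1.61 -0.    0.91]
```

```bash
python3 -m jog '{"rows":[[1,0.3,0,-0.2,1],[1,0.3,0,0,1],[1,0.3,0,0,1],[1,0.3,0,0,1],[1,0.3,0,0,1],[1,0.3,0,0,1],[1,0.3,0,0,1],[1,0.3,0,0,1]]}' && python3 -m jog '{"rows":[[1,0.3,0,0,1],[1,0.3,0,0,1],[1,0.3,0,0,1],[1,0.3,0,0,1],[1,0.3,0.5,0,1],[1,0,1,0,1],[0.6,0,1,0,1],[0,0,1,0,1]]}' && python3 -m jog '{"rows":[[0,0,1,0,1],[0,0,1,0,1],[0,0,1,0,1],[0,0,0.3,0,1],[0,0,0,0,1]]}' && python3 - <<'E'
from h import *
go(F(-32),41,FH)
E
```

```text
time: 24.48
position: [609.4, 179.6, 302.7]
tcp_rot: [-0.0, 0.451, 0.892, -0.0]
wrist_force: [-0.1, -0.2, -0.7]
finger_gap: 85.3
finger_force: 0.0
time: 25.48
position: [540.9, 334.6, 214.5]
tcp_rot: [-0.0, 0.45, 0.893, -0.0]
wrist_force: [0.5, 0.6, -0.0]
finger_gap: 85.6
finger_force: 0.0
time: 26.1
position: [542.5, 333.0, 133.0]
tcp_rot: [-0.0, 0.451, 0.892, -0.0]
wrist_force: [0.7, 0.5, 0.1]
finger_gap: 85.6
finger_force: 0.0
t 26.1 pos [542.5 333.  133. ] turn 0.22 then units x -0.03 y 0.08 z 3.68 | gap 85.6 ff 0.0 F [0.7 0.5 0.1] tilt z [-0.001 -0.    -1.   ] q [ 0.55  0.48  0.05  1.14 -0.    1.49]
```

```bash
python3 -m jog '{"rows":[[0,0.1,1,0,1],[0,0,1,0,1],[0,0,1,0,1],[0,0,0.6,0,1],[0,0,0,0,1],[0,0,0,0,0],[0,0,0,0,0],[0,0,0,0,0]]}' 30 && python3 -m jog '{"rows":[[0,0,0,0,0],[0,0,0,0,0],[0,0,0,0,0]]}' && python3 - <<'E'
from h import *
go(F(-32),41,FH)
E
```

```text
time: 27.1
position: [545.6, 334.1, 43.6]
tcp_rot: [0.0, 0.451, 0.892, 0.0]
wrist_force: [0.2, -0.2, -0.4]
finger_gap: 32.3
finger_force: 0.0
time: 27.48
position: [545.6, 334.0, 43.7]
tcp_rot: [0.0, 0.451, 0.892, 0.0]
wrist_force: [-1.4, -0.6, 5.7]
finger_gap: 28.6
finger_force: 29.6
t 27.48 pos [545.6 334.   43.7] turn 0.18 then units x 0.01 y -0.05 z 0.11 | gap 28.6 ff 29.6 F [-1.4 -0.6  5.7] tilt z [ 0.001  0.    -1.   ] q [ 0.55  0.56 -0.06  0.95 -0.    1.49]
```

```bash
python3 -m jog '{"rows":[[0,0,-0.3,0,0],[0,0,-0.7,0,0],[0,0,-1,0,0],[0,0,-1,0,0],[0,0,-1,8.3,0],[0,0,-1,8.3,0],[0,0,-1,8.3,0],[0,0,-1,8.4,0]]}' && python3 -m jog '{"rows":[[0,0,-1,0,0],[0,0,-1,0,0],[0,0,-1,0,0],[0,0,0,0,0]]}' && python3 - <<'E'
from h import *
go(E(32),120,EH)
c=snap('top','t6.png')
a=c['color']
cv2.imwrite('pics/t6.png',np.hstack([cv2.resize(a[150:290,120:280],(400,350)),cv2.resize(a[100:240,300:460],(400,350))]))
E
```

```text
time: 28.48
position: [545.2, 333.9, 219.1]
tcp_rot: [0.0, 0.69, 0.724, -0.0]
wrist_force: [0.8, -0.4, -0.8]
finger_gap: 28.5
finger_force: 29.8
time: 28.98
position: [545.9, 334.3, 295.1]
tcp_rot: [0.0, 0.688, 0.726, 0.002]
wrist_force: [-0.0, -0.3, -0.9]
finger_gap: 28.5
finger_force: 29.8
t 28.98 pos [545.9 334.3 295.1] turn 0.05 then units x -16.96 y 4.64 z 7.00 | gap 28.5 ff 29.8 F [-0.  -0.3 -0.9] tilt z [ 0.003  0.002 -1.   ] q [ 0.55  0.44  0.39  1.52 -0.    2.07]
```

View pics/t6.png

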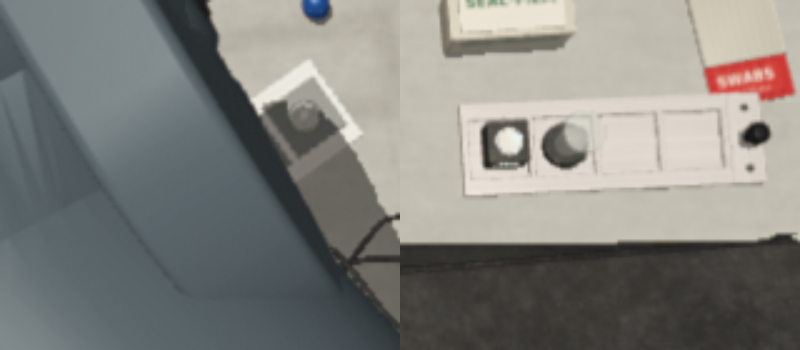

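The case stands in the second pocket from the left, with its base at (565,147) and its top shifted only by parallax. Carrying the bottle across.

```bash
python3 -m jog '{"rows":[[-1,0.6,0,0,0],[-1,0.6,0,0,0],[-1,0.6,0,0,0],[-1,0.6,0,0,0],[-1,0.6,0,0,0],[-1,0.6,0,0,0],[-1,0.6,0,0,0],[-1,0.4,0,0,0]]}' && python3 -m jog '{"rows":[[-1,0,0,0,0],[-1,0,0,0,0],[-1,0,0,0,0],[-1,0,0,0,0],[-1,0,0,0,0],[-1,0,0,0,0],[-1,0,0,0,0],[-1,0,0,0,0]]}' && python3 -m jog '{"rows":[[-1,0,0,0,0],[0,0,1,0,0],[0,0,1,0,0],[0,0,1,0,0],[0,0,1,0,0],[0,0,1,0,0],[0,0,1,0,0],[0,0,1,0,0]]}' && python3 -m jog '{"rows":[[0,0,1,0,0],[0,0,0,0,0]]}' && python3 - <<'E'
from h import *
go(E(32),38.7,EH)
E
```

```text
time: 30.02
position: [670.9, 139.4, 291.3]
tcp_rot: [-0.001, 0.688, 0.726, -0.001]
wrist_force: [-1.0, 0.1, -0.6]
finger_gap: 28.8
finger_force: 29.8
time: 31.02
position: [681.4, -61.1, 293.0]
tcp_rot: [0.0, 0.688, 0.726, -0.0]
wrist_force: [-0.4, 0.3, -0.5]
finger_gap: 28.3
finger_force: 29.8
time: 32.02
position: [682.7, -85.2, 117.2]
tcp_rot: [0.0, 0.688, 0.726, -0.0]
wrist_force: [0.2, -0.6, -0.3]
finger_gap: 28.6
finger_force: 29.8
time: 32.28
position: [681.4, -84.9, 91.0]
tcp_rot: [-0.002, 0.688, 0.726, -0.001]
wrist_force: [0.3, -0.1, -0.1]
finger_gap: 28.6
finger_force: 29.8
t 32.27 pos [681.4 -84.9  91. ] turn 0.05 then units x 0.07 y 0.10 z 2.09 | gap 28.6 ff 29.8 F [ 0.3 -0.1 -0.1] tilt z [-0.004  0.    -1.   ] q [-0.12  0.6   0.14  1.12 -0.    1.39]
```

```bash
python3 -m jog '{"rows":[[0.05,0.05,1,0,0],[0,0,0.8,0,0],[0,0,0,0,0],[0,0,0,0,0]]}'; python3 -m jog '{"rows":[[0,0,0.1,0,0],[0,0,0,0,0]]}';python3 -m jog '{"rows":[[0,0,0.06,0,0],[0,0,0,0,0]]}'; python3 -m jog '{"rows":[[0,0,0.06,0,0],[0,0,0,0,0]]}'
```

```text
time: 32.78
position: [684.7, -83.4, 49.6]
tcp_rot: [0.001, 0.688, 0.726, 0.0]
wrist_force: [1.2, 0.6, -0.8]
finger_gap: 28.7
finger_force: 29.8
time: 33.02
position: [684.1, -83.1, 46.1]
tcp_rot: [0.0, 0.688, 0.726, 0.0]
wrist_force: [0.9, 0.2, -0.1]
finger_gap: 29.0
finger_force: 29.8
time: 33.28
position: [683.8, -83.0, 43.9]
tcp_rot: [-0.0, 0.688, 0.726, -0.0]
wrist_force: [-0.3, -0.0, -0.3]
finger_gap: 28.6
finger_force: 29.8
time: 33.52
position: [683.7, -83.0, 42.3]
tcp_rot: [-0.0, 0.688, 0.726, -0.0]
wrist_force: [-0.2, -0.7, -1.2]
finger_gap: 28.6
finger_force: 29.8
```

```bash
python3 -m jog '{"rows":[[0,0,0.1,0,0],[0,0,0,0,0]]}';python3 -m jog '{"rows":[[0,0,0.05,0,0],[0,0,0,0,0]]}'; python3 -m jog '{"rows":[[0,0,0.05,0,0],[0,0,0,0,0]]}'
```

```text
time: 33.78
position: [683.6, -83.0, 39.7]
tcp_rot: [-0.0, 0.688, 0.726, -0.0]
wrist_force: [0.3, 0.1, -0.4]
finger_gap: 28.8
finger_force: 29.8
time: 34.02
position: [683.9, -83.1, 38.8]
tcp_rot: [0.0, 0.688, 0.726, -0.0]
wrist_force: [0.4, -0.6, -0.2]
finger_gap: 28.7
finger_force: 29.8
time: 34.28
position: [683.9, -83.1, 38.7]
tcp_rot: [0.0, 0.688, 0.726, 0.0]
wrist_force: [-3.9, 1.4, 10.5]
finger_gap: 28.7
finger_force: 30.8
```

The bottle is down. Releasing and going for the objective.

```bash
python3 -m jog '{"rows":[[0,0,-0.04,0,0.7],[0,0,0,0,0.9],[0,0,0,0,1],[0,0,0,0,1],[0,0,-0.8,0,1],[0,0,-1,0,1],[0,0,-1,0,1],[0,0,-1,0,1]]}' && python3 -m jog '{"rows":[[0,0,-1,0,1],[0,0,-1,0,1],[0,0,-1,-8.3,1],[0,0,-1,-8.3,1],[0,0,-1,-8.3,1],[0,0,-1,-8.3,1],[0,0,-1,0,1],[0,0,0,0,1]]}' && python3 - <<'E'
from h import *
go(F(-96),120,FH)
E
```

```text
time: 35.28
position: [683.7, -83.0, 134.2]
tcp_rot: [-0.0, 0.688, 0.726, -0.0]
wrist_force: [-0.3, -0.7, 0.2]
finger_gap: 85.5
finger_force: 0.0
time: 36.28
position: [684.6, -83.1, 310.4]
tcp_rot: [0.002, 0.452, 0.892, 0.001]
wrist_force: [0.4, -0.5, -0.8]
finger_gap: 85.5
finger_force: 0.0
t 36.27 pos [684.6 -83.1 310.4] turn 0.08 then units x 14.20 y 5.31 z 7.62 | gap 85.5 ff 0.0 F [ 0.4 -0.5 -0.8] tilt z [ 0.003 -0.    -1.   ] q [-0.12  0.54  0.61  1.63 -0.    0.82]
```

```bash
python3 -m jog '{"rows":[[1,0.4,0,0,1],[1,0.4,0,0,1],[1,0.4,0,0,1],[1,0.4,0,0,1],[1,0.4,0,0,1],[1,0.4,0,0,1],[1,0.4,0,0,1],[1,0.4,0,0,1]]}' && python3 -m jog '{"rows":[[1,0.4,0,0,1],[1,0.4,0,0,1],[1,0.4,0,0,1],[1,0.4,0,0,1],[1,0.4,0,0,1],[1,0.1,0,0,1],[0.2,0,1,0,1],[0,0,1,0,1]]}' && python3 -m jog '{"rows":[[0,0,1,0,1],[0,0,1,0,1],[0,0,1,0,1],[0,0,1,0,1],[0,0,1,0,1],[0,0,0,0,1]]}' && python3 - <<'E'
from h import *
go(F(-96),38,FH)
E
```

```text
time: 37.28
position: [628.8, 127.4, 307.3]
tcp_rot: [-0.001, 0.452, 0.892, -0.001]
wrist_force: [-0.2, -0.0, -0.3]
finger_gap: 85.3
finger_force: 0.0
time: 38.28
position: [579.2, 283.0, 256.9]
tcp_rot: [-0.0, 0.451, 0.892, -0.0]
wrist_force: [-0.6, 0.6, -0.2]
finger_gap: 84.9
finger_force: 0.0
time: 39.02
position: [578.3, 281.5, 130.8]
tcp_rot: [-0.002, 0.452, 0.892, -0.002]
wrist_force: [-0.4, -0.3, 0.2]
finger_gap: 85.9
finger_force: 0.0
t 39.02 pos [578.3 281.5 130.8] turn 0.12 then units x -0.08 y 0.13 z 3.71 | gap 85.9 ff 0.0 F [-0.4 -0.3  0.2] tilt z [-0.005 -0.002 -1.   ] q [0.45 0.5  0.08 1.15 0.   1.39]
```

```bash
python3 -m jog '{"rows":[[0,0.1,1,0,1],[0,0,1,0,1],[0,0,1,0,1],[0,0,0.7,0,1],[0,0,0,0,1],[0,0,0,0,1]]}' 50 && python3 - <<'E'
from h import *
go(F(-96),37,FH)
E
```

```text
time: 39.78
position: [583.4, 283.5, 42.0]
tcp_rot: [0.0, 0.452, 0.892, 0.0]
wrist_force: [0.9, -0.6, -0.0]
finger_gap: 85.7
finger_force: 0.0
t 39.77 pos [583.4 283.5  42. ] turn 0.09 then units x -0.03 y -0.08 z 0.20 | gap 85.7 ff 0.0 F [ 0.9 -0.6 -0. ] tilt z [ 0.001  0.001 -1.   ] q [ 0.45  0.57 -0.04  0.96 -0.    1.39]
```

```bash
python3 -m jog '{"rows":[[0,-0.05,0.2,0,1],[0,0,0,0,1],[0,0,0,0,0],[0,0,0,0,0],[0,0,0,0,0],[0,0,0,0,0],[0,0,0,0,0],[0,0,0,0,0]]}' 50 && python3 - <<'E'
from h import *
go(F(-96),37,FH)
E
python3 -m jog '{"rows":[[0,0,-0.3,0,0],[0,0,-0.5,0,0],[0,0,-1,0,0],[0,0,-1,0,0],[0,0,-1,0,0],[0,0,0,0,0]]}' && python3 - <<'E'
from h import *
go(F(-96),37,FH)
c=snap('scene'); a=c['color']
cv2.imwrite('pics/s7.png',np.hstack([cv2.resize(a[90:230,150:310],(400,350)),cv2.resize(a[160:320,320:480],(400,350))]))
E
```

```text
time: 40.78
position: [581.9, 282.3, 36.3]
tcp_rot: [0.0, 0.452, 0.892, 0.0]
wrist_force: [-1.6, -1.3, 4.4]
finger_gap: 24.9
finger_force: 49.5
t 40.77 pos [581.9 282.3  36.3] turn 0.09 then units x -0.03 y -0.00 z -0.03 | gap 24.9 ff 49.5 F [-1.6 -1.3  4.4] tilt z [ 0. -0. -1.] q [ 0.45  0.57 -0.05  0.94 -0.    1.39]
time: 41.52
position: [583.2, 283.0, 133.6]
tcp_rot: [0.001, 0.452, 0.892, 0.002]
wrist_force: [0.6, -0.4, -1.4]
finger_gap: 25.2
finger_force: 49.3
t 41.52 pos [583.2 283.  133.6] turn 0.08 then units x -0.02 y -0.06 z 3.86 | gap 25.2 ff 49.3 F [ 0.6 -0.4 -1.4] tilt z [ 0.004  0.002 -1.   ] q [ 0.45  0.5   0.08  1.15 -0.    1.39]
```

View pics/s7.png

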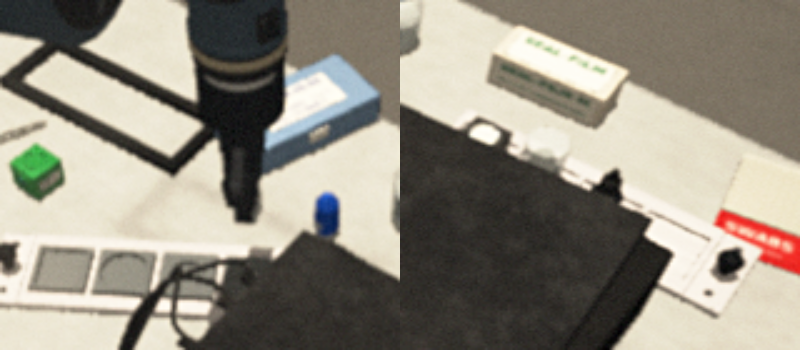

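The objective is in the fingers, and the cube, case and bottle stand in the empty rack at about (487,130), (548,145) and (607,185) in the right half. Carrying the objective.

```bash
python3 -m jog '{"rows":[[0,0,-1,8.3,0],[0,0,-1,8.3,0],[0,0,-1,8.3,0],[0,0,-1,8.3,0],[0,0,-1,0,0],[0,0,-1,0,0],[0,0,-0.5,0,0],[0,0,0,0,0]]}' && python3 - <<'E'
from h import *
go(E(96),120,EH)
E
```

```text
time: 42.58
position: [582.1, 282.5, 293.2]
tcp_rot: [0.0, 0.688, 0.726, 0.0]
wrist_force: [-0.2, 0.1, -1.9]
finger_gap: 25.1
finger_force: 49.3
t 42.58 pos [582.1 282.5 293.2] turn 0.06 then units x -17.38 y 3.30 z 6.93 | gap 25.1 ff 49.3 F [-0.2  0.1 -1.9] tilt z [ 0. -0. -1.] q [ 0.45  0.45  0.41  1.53 -0.    1.97]
```

```bash
python3 -m jog '{"rows":[[-1,0.4,0,0,0],[-1,0.4,0,0,0],[-1,0.4,0,0,0],[-1,0.4,0,0,0],[-1,0.4,0,0,0],[-1,0.4,0,0,0],[-1,0.4,0,0,0],[-1,0.4,0,0,0]]}' && python3 -m jog '{"rows":[[-1,0,0,0,0],[-1,0,0,0,0],[-1,0,0,0,0],[-1,0,0,0,0],[-1,0,0,0,0],[-1,0,0,0,0],[-1,0,0,0,0],[-1,0,0,0,0]]}' && python3 -m jog '{"rows":[[-1,0,0,0,0],[-0.4,0.1,0.4,0,0],[0,0,1,0,0],[0,0,1,0,0],[0,0,1,0,0],[0,0,1,0,0],[0,0,1,0,0],[0,0,1,0,0]]}' && python3 -m jog '{"rows":[[0,0,1,0,0],[0,0,0,0,0]]}' && python3 - <<'E'
from h import *
go(E(96),31.3,EH)
E
```

```text
time: 43.58
position: [672.3, 86.0, 291.6]
tcp_rot: [-0.001, 0.688, 0.726, -0.001]
wrist_force: [-0.2, -0.4, -0.8]
finger_gap: 24.7
finger_force: 49.3
time: 44.58
position: [683.0, -114.5, 293.4]
tcp_rot: [-0.0, 0.688, 0.726, -0.0]
wrist_force: [-0.4, 0.0, -1.0]
finger_gap: 24.9
finger_force: 49.4
time: 45.58
position: [687.2, -147.3, 131.9]
tcp_rot: [-0.0, 0.688, 0.726, -0.0]
wrist_force: [-0.4, 0.3, -1.6]
finger_gap: 25.3
finger_force: 49.4
time: 45.82
position: [685.8, -147.0, 105.8]
tcp_rot: [-0.002, 0.688, 0.726, -0.001]
wrist_force: [0.0, -0.1, -0.9]
finger_gap: 24.9
finger_force: 49.4
t 45.83 pos [ 685.8 -147.   105.8] turn 0.09 then units x -0.00 y 0.05 z 2.98 | gap 24.9 ff 49.4 F [ 0.  -0.1 -0.9] tilt z [-0.005  0.001 -1.   ] q [-0.21  0.61  0.21  1.18  0.    1.31]
```

```bash
python3 -m jog '{"rows":[[0,0,1,0,0],[0,0,1,0,0],[0,0,0.7,0,0],[0,0,0,0,0],[0,0,0,0,0]]}'; python3 -m jog '{"rows":[[0,0,0.15,0,0],[0,0,0,0,0]]}';python3 -m jog '{"rows":[[0,0,0.08,0,0],[0,0,0,0,0]]}'
```

```text
time: 46.45
position: [688.0, -147.8, 42.1]
tcp_rot: [0.001, 0.688, 0.726, 0.0]
wrist_force: [0.7, -0.5, -0.1]
finger_gap: 25.2
finger_force: 49.4
time: 46.7
position: [687.4, -147.7, 37.6]
tcp_rot: [0.0, 0.688, 0.726, 0.0]
wrist_force: [0.2, 0.4, -1.0]
finger_gap: 24.9
finger_force: 49.4
time: 46.95
position: [687.2, -147.6, 35.1]
tcp_rot: [-0.0, 0.688, 0.726, -0.0]
wrist_force: [0.2, 0.1, -1.5]
finger_gap: 25.3
finger_force: 49.4
```

```bash
python3 -m jog '{"rows":[[0,0,0.1,0,0],[0,0,0,0,0]]}'; python3 -m jog '{"rows":[[0,0,0.05,0,0],[0,0,0,0,0]]}';python3 -m jog '{"rows":[[0,0,0.05,0,0],[0,0,0,0,0]]}'
```

```text
time: 47.2
position: [687.1, -147.6, 32.4]
tcp_rot: [-0.0, 0.688, 0.726, -0.0]
wrist_force: [-0.9, 0.5, -1.3]
finger_gap: 25.6
finger_force: 49.4
time: 47.45
position: [687.3, -147.7, 31.5]
tcp_rot: [0.0, 0.688, 0.726, -0.0]
wrist_force: [-0.4, 0.6, -1.2]
finger_gap: 25.2
finger_force: 49.5
time: 47.7
position: [687.4, -147.7, 31.3]
tcp_rot: [0.0, 0.688, 0.726, 0.0]
wrist_force: [-2.3, 0.2, 6.5]
finger_gap: 25.2
finger_force: 50.3
```

```bash
python3 -m jog '{"rows":[[0,0,-0.03,0,0.5],[0,0,0,0,0.9],[0,0,0,0,1],[0,0,0,0,1],[0,0,-0.8,0,1],[0,0,-1,0,1],[0,0,-1,0,1],[0,0,-1,0,1]]}' && python3 -m jog '{"rows":[[0,0,-1,0,1],[0,0,-1,0,1],[0,0,-1,0,1],[0,0,-1,0,1],[0,0,-1,0,1],[0,0,-1,0,1],[0,0,-1,0,1],[0,0,0,0,1]]}' && python3 -m jog '{"rows":[[1,0,0,0,1],[1,0,0,0,1],[1,0,0,0,1],[1,0,0,0,1],[1,0,0,0,1],[1,0,0,0,1],[1,0,0,0,1],[1,0,0,0,1]]}' && python3 -m jog '{"rows":[[1,0,0,0,1],[1,0,0,0,1],[1,0,0,0,1],[1,0,0,0,1],[1,0,0,0,1],[1,0,0,0,1],[1,0,0,0,1],[0,0,0,0,1]]}' && python3 - <<'E'
from h import *
t=snap('top'); s=snap('scene')
cv2.imwrite('pics/f.png',np.hstack([cv2.resize(t['color'][120:190,315:455],(500,250)),cv2.resize(s['color'][190:310,330:480],(300,250))]))
E
```

```text
time: 48.7
position: [687.2, -147.7, 126.7]
tcp_rot: [-0.0, 0.688, 0.726, -0.0]
wrist_force: [1.1, -0.8, 0.2]
finger_gap: 85.3
finger_force: 0.0
time: 49.7
position: [688.0, -147.8, 303.0]
tcp_rot: [0.002, 0.688, 0.726, 0.001]
wrist_force: [0.5, 0.2, -1.2]
finger_gap: 85.1
finger_force: 0.0
time: 50.7
position: [676.6, 53.7, 301.0]
tcp_rot: [0.0, 0.688, 0.726, -0.0]
wrist_force: [-0.2, 0.4, 0.6]
finger_gap: 85.5
finger_force: 0.0
time: 51.7
position: [667.2, 229.3, 300.6]
tcp_rot: [-0.0, 0.687, 0.726, -0.0]
wrist_force: [0.6, -0.8, 0.5]
finger_gap: 85.5
finger_force: 0.0
```

View pics/f.png

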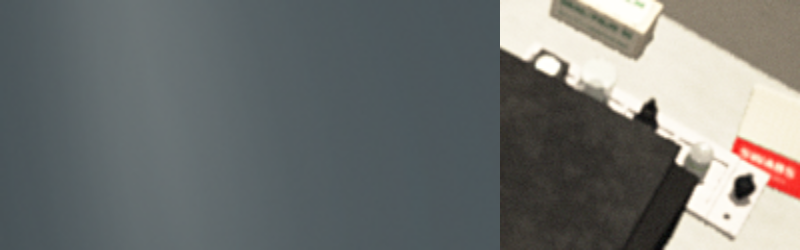

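The scene half shows all four standing, but the arm blocks the top view. I'll clear it and check once more.

```bash
python3 -m jog '{"rows":[[1,-0.9,0,0,1],[1,-0.9,0,0,1],[1,-0.9,0,0,1],[1,-0.9,0,0,1],[1,-0.9,0,0,1],[1,-0.9,0,0,1],[0,-0.9,0,0,1],[0,0,0,0,1]]}' && python3 - <<'E'
from h import *
t=snap('top')
cv2.imwrite('pics/g.png',cv2.resize(t['color'][120:190,315:455],(700,350)))
E
```

```text
time: 52.8
position: [501.4, 367.9, 301.8]
tcp_rot: [0.0, 0.688, 0.726, 0.0]
wrist_force: [-0.4, 0.1, -0.2]
finger_gap: 85.5
finger_force: 0.0
```

View pics/g.png

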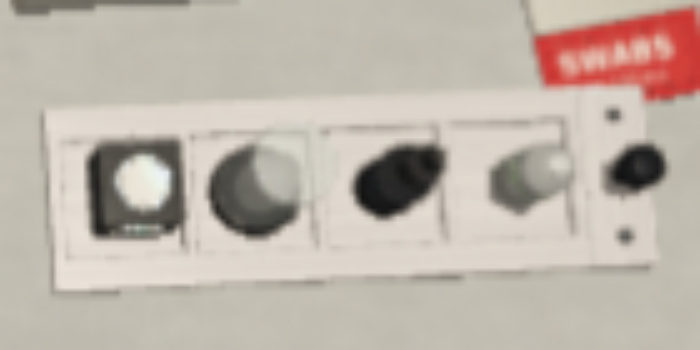

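The top view shows the cube (137,190), case (255,190), bottle (385,190) and objective (515,185) upright, each in its own pocket.

```bash
python3 -c "
from plant import *
print(close_job())"
```

```text
the job is handed in; nothing more can be done
None
```

All four items are in the empty rack in reverse order (from the knob: objective, bottle, case, cube), upright and released; the job was handed in at about 53 s on the robot's clock, with no verdict returned.

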